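# Confirm three picks in order

## Robot

A 6-joint arm with a two-finger parallel gripper is mounted at the origin on the work surface; the furniture and walls round the work are solid. World frame = base frame: x ahead of the robot, y to its left, z up, the work surface at z = 0. Lengths are in mm, angles in rad, forces in N, time in s.
With the tool pointing down it reaches from about 350 to 775 mm from the base axis. Payload 7.3 kg.
Tool frame: the origin (TCP) lies on the centre line of the jaws, within the pads' length; the fingertips stand 17 mm ahead of it and the grasp point (between the pads) lies 2 mm behind it; z points along the fingers, y is the line along which they close (so a half turn about z gives the same grasp; the last joint's range is limited). The gripper opens to 92 mm and grips with 3 to 60 N. Pads are 19 mm wide; open, the fingers measure 130 mm over their backs; the gripper's body (75 mm by 190 mm) begins 47 mm behind the grasp point.
Start: joints at [0.972, 0.342, 1.524, -0, 1.275, -0.146], TCP at [229.668, 472.119, 243.741] pointing down, gripper open.
Joint ranges: [-2.53, 2.53], [-0.77, 2.02], [0.04, 2.7], [-1, 4.14], [0.28, 2.66], [-3.11, 3.11]. Speed limits (rad/s): [2.57, 2.57, 3.14, 3.14, 3.14, 3.14].

## Interface

Orientations are given as [roll, pitch, yaw] about the fixed x, y, z axes, in that order (R = Rz(yaw) Ry(pitch) Rx(roll)).
In Python, from plant import bot gives the robot as it stands. The module is installed in compiled form; this text tells all that it offers.
- The arm moves only by the shell command python3 -m pendant 'ROWS'. ROWS is JSON, a list of rows, each a list of 3 entries, a list of its own where there are three numbers: the shift along the world's x, y, z as a fraction of full scale, then the turn, a rotation vector about the world's x, y, z as a fraction of full scale, then the opening, from -1 (shut) to 1 (fully open), so that 0 is half open. In form: [[[tx, ty, tz], [rx, ry, rz], claw], ...]. A call has exactly 10 rows; each row shifts and turns the commanded pose from where the row before left it; what a row does not reach is not made up. Full scale, the value 1, is 30 mm for a shift and 0.12 rad for a turn. A row lasts 1/12 s, in which the tool goes at most 41.7 mm and 7.16 degrees, less where a joint would pass 70% of its speed; a pose out of reach is approached as far as the arm can. A call with a number of a shift or a turn outside -1 to 1 is refused whole. A call with a gripper value outside its range is refused whole. The fingers move at their own pace and stop on an object; the grip force is fixed at half the most. Time passes only in rows, so rows that do not move let the fingers close, or fill a call up. It gives the time, the measured TCP pose, the force, the opening and the grip force at its end, in the units of the state.
- bot.get_obs(): the state, without advancing time (a new reading comes with each control period).
- bot.capture(name): name is "side" or "top" or "wrist"; returns the picture (384x512x3 uint8, blue, green, red); there is no depth.
- bot.camera_params(name): a dict with "fovy" (degrees; the focal length in pixels is half the picture's height over the tangent of half this angle, whatever the lens; pixels are square), "cx", "cy" (the principal point, pixels), "distortion" ([k1, k2, p1, p2, k3] as OpenCV has them; the pictures are not rectified), "camera_from_world" (4x4, takes a point from world to camera coordinates). Camera axes: x right, y down, z forward; pixel columns grow to the right and rows downward; lengths in mm; the calibration is good to about 2 mm. A picture is of the moment at which its call begins: read the wrist's pose just before it. camera_params takes no time and is no camera call; for the wrist camera it gives the pose at the moment of the call.
- bot.close_job(): hands the job in; it is judged then, once.
The state is a dict: "time": time; "joint_positions": joint angles; "dq": joint speeds; "tau": joint torques, N m; "tool_pos": TCP position; "tcp_rot": TCP orientation; "contact_force": force on the tool from outside, world axes, zero at the start; "moment": the same for the moment, N m; "grip_width": finger opening in mm; "finger_force": force on a finger pad.
Only numpy, scipy, OpenCV 4.12 (cv2) and the standard library are available. Lean on these libraries where they do the work, as an engineer would, in place of code of your own. Each camera call takes 0.05 s, during which the arm holds its last target. There are 200 camera calls.

## Task

Confirm the picks of this order at the three pick stands by pressing each stand's push button in, one after the other, with the fingertips: first the button of the stand that holds the roll of labels, then the one of the stand with the small carton, last the one of the stand with the battery pack. Press lightly and straight down until the button is fully in; it stays in by itself. Do not lift or shift the goods on the stands or anything else on the bench.

Things in the scene. Friction and masses are not known exactly. Their poses are not given: they have to be found in the camera images.
- roll_stand: The pick stand that holds the label roll, screwed to the bench (fixed), yawed up to 0.2 rad. The three stands are identical: 170 (x) x 100 (y) mm aluminium plate 6 mm thick, with a shallow tray (lip 12 mm high above the bench) over its rear, centred at local x = +26 mm, and a black button box (46 x 64 mm, 50 mm high) at its front, centred at local x = -60 mm, y = 0. Origin: centre of the plate's underside, on the bench; x points to the back, the tray side; z up.
- roll_cap (a point): Centre of the top face of the round grey push-button cap (32 mm diameter, nearly flat, slightly domed) on the stand that holds the label roll. It lies at local (-60, 0) mm of the stand, 72 mm above the bench while the button is out and 62 mm when fully in; it moves with the button.
- roll_button (a joint): Push button of the stand that holds the label roll: 0 = out, 0.010 m = fully in, against a solid stop. Pressed straight down; it takes about 3 N (friction, plus 0.25 N per 10 mm/s of speed) and stays where it is pushed, it does not spring back.
- carton_stand: The pick stand that holds the small carton, screwed to the bench (fixed), yawed up to 0.2 rad. The three stands are identical: 170 (x) x 100 (y) mm aluminium plate 6 mm thick, with a shallow tray (lip 12 mm high above the bench) over its rear, centred at local x = +26 mm, and a black button box (46 x 64 mm, 50 mm high) at its front, centred at local x = -60 mm, y = 0. Origin: centre of the plate's underside, on the bench; x points to the back, the tray side; z up.
- carton_cap (a point): Centre of the top face of the round grey push-button cap (32 mm diameter, nearly flat, slightly domed) on the stand that holds the small carton. It lies at local (-60, 0) mm of the stand, 72 mm above the bench while the button is out and 62 mm when fully in; it moves with the button.
- carton_button (a joint): Push button of the stand that holds the small carton: 0 = out, 0.010 m = fully in, against a solid stop. Pressed straight down; it takes about 3 N (friction, plus 0.25 N per 10 mm/s of speed) and stays where it is pushed, it does not spring back.
- battery_stand: The pick stand that holds the battery pack, screwed to the bench (fixed), yawed up to 0.2 rad. The three stands are identical: 170 (x) x 100 (y) mm aluminium plate 6 mm thick, with a shallow tray (lip 12 mm high above the bench) over its rear, centred at local x = +26 mm, and a black button box (46 x 64 mm, 50 mm high) at its front, centred at local x = -60 mm, y = 0. Origin: centre of the plate's underside, on the bench; x points to the back, the tray side; z up.
- battery_cap (a point): Centre of the top face of the round grey push-button cap (32 mm diameter, nearly flat, slightly domed) on the stand that holds the battery pack. It lies at local (-60, 0) mm of the stand, 72 mm above the bench while the button is out and 62 mm when fully in; it moves with the button.
- battery_button (a joint): Push button of the stand that holds the battery pack: 0 = out, 0.010 m = fully in, against a solid stop. Pressed straight down; it takes about 3 N (friction, plus 0.25 N per 10 mm/s of speed) and stays where it is pushed, it does not spring back.
- label_roll_1: White roll of blank labels, 72 mm diameter, 50 mm high, standing on end loose in its stand's tray (tray floor 6 mm above the bench). Origin: centre of its underside.
- small_box_1: Small taped brown carton, 103 x 77 x 57 mm (x, y, z), loose in its stand's tray, its top 63 mm above the bench. Origin: centre of its underside; its near face stands about 34 mm behind the button's centre.
- battery_pack: Black scanner battery pack, 76 x 38 x 22 mm, lying loose in its stand's tray. Origin: centre of its underside.
- stapler: Desk stapler, 150 x 36 x 48 mm, loose on the bench between two of the stands; a bystander. Origin: centre of its underside.
- tape_clear: Roll of tape, 114 x 112 x 48 mm, lying loose on the bench on the robot's side of the stands, to the right; a bystander. Origin: centre of its underside.
- bubble_roll: Roll of bubble wrap standing upright on the bench at the back left, 150 mm diameter, 490 mm tall; fixed and solid, an obstacle that always stands in the same place, between the arm's start and the stands: pass it on the robot's side. Origin: at its foot, within 5 mm of its axis.
Mind the look-alikes: they are no part of the job. Leave any purple look-alike of the small_box_1 alone.

How it is judged (in metres and radians):
On the way, in this order (a step that is already met when the one before it is completed fails the run):
1. the label roll's button is pressed in, the other two still out (value of joint roll_button above 0.006 m and value of joint each of carton_button, battery_button below 0.003 m), for 0.1 s.
2. then the carton's button is pressed in, the battery's still out (value of joint each of roll_button, carton_button above 0.006 m and value of joint battery_button below 0.003 m), for 0.1 s.
3. then the battery pack's button is pressed in (value of joint each of roll_button, carton_button, battery_button above 0.006 m), for 0.1 s.
At the end, for the whole second after the job is handed in: All three buttons are in (more than 6 of their 10 mm); the label roll, carton and battery pack lie at rest within 15 mm of where they started, and the stapler and tape roll within 20 mm (all of step 3 and distance of each of label_roll_1, small_box_1, battery_pack from where it was at the start of the episode below 0.015 m and linear speed of each of label_roll_1, small_box_1, battery_pack below 0.02 m/s and distance of each of stapler, tape_clear from where it was at the start of the episode below 0.02 m); the robot touches nothing.
It fails at once if the carton's button is pushed (over 3 mm) before the label roll's is in (6 mm) (value of joint carton_button above 0.003 m and value of joint roll_button below 0.006 m).
It fails at once if the battery pack's button is pushed (over 3 mm) before the carton's is in (6 mm) (value of joint battery_button above 0.003 m and value of joint carton_button below 0.006 m).
It fails at once if a stand or its button is pressed with more than 25 N (contact force between any of the fingers, the arm and roll_stand above 25 N or contact force between any of the fingers, the arm and carton_stand above 25 N or contact force between any of the fingers, the arm and battery_stand above 25 N).
It fails at once if the label roll, carton or battery pack is lifted or shifted by more than 15 mm (distance of any of label_roll_1, small_box_1, battery_pack from where it was at the start of the episode above 0.015 m).
It fails at once if the stapler or tape roll is lifted or shifted by more than 20 mm (distance of any of stapler, tape_clear from where it was at the start of the episode above 0.02 m).
It also fails if it takes over 48 s, if anything falls off the work surface, if the arm or the gripper's body presses on something with over 40 N, if the wrist force passes 120 N, or if a joint passes its speed limit or range.

## Working session

There is one attempt and no reset: what is moved stays moved. The work goes in short steps, Python scripts to look and compute and a shell command to move; the robot and the scene stay as the last step left them, time stands still between calls to the robot, and variables do not carry over. Pictures are saved under pics/ and viewed, at most 10 in all, crops included, and the job is handed in when it is done.

```bash
mkdir -p pics; python3 - <<'E'
from plant import bot
import cv2
for n in("top","side"):
    cv2.imwrite(f"pics/{n}0.png",bot.capture(n)); p=bot.camera_params(n);print(n,p)
o=bot.get_obs();print(o)
E
```

```text
top {'fovy': 47.47772708817086, 'cx': 260.64623136692023, 'cy': 195.63957836724188, 'distortion': array([-0.1709853,  0.       ,  0.       ,  0.       ,  0.       ]), 'camera_from_world': array([[-1.24021716e-02, -9.99835419e-01, -1.32408584e-02,
        -7.62816195e+01],
       [-9.92711522e-01,  1.38991384e-02, -1.19710688e-01,
         4.04952024e+02],
       [ 1.19875023e-01,  1.16596802e-02, -9.92720520e-01,
         1.47748724e+03],
       [ 0.00000000e+00,  0.00000000e+00,  0.00000000e+00,
         1.00000000e+00]])}
side {'fovy': 43.94619026721194, 'cx': 258.21186362395184, 'cy': 197.91604468892606, 'distortion': array([0.04526105, 0.        , 0.        , 0.        , 0.        ]), 'camera_from_world': array([[-9.98656415e-01, -5.06209906e-02, -1.10851432e-02,
         3.66463926e+02],
       [-1.73705341e-02,  5.28544830e-01, -8.48727652e-01,
         1.32138780e+02],
       [ 4.88224296e-02, -8.47394759e-01, -5.28713999e-01,
         1.47384563e+03],
       [ 0.00000000e+00,  0.00000000e+00,  0.00000000e+00,
         1.00000000e+00]])}
{'time': 0.1, 'joint_positions': array([ 9.72014040e-01,  3.42652761e-01,  1.52491533e+00,  1.63354052e-05,
        1.27539272e+00, -1.45993196e-01]), 'dq': array([ 1.62539308e-03,  9.71122759e-05, -2.18211531e-03, -4.59392197e-04,
        1.59075855e-03,  2.82637804e-04]), 'tau': array([ 1.78096474e-03, -4.32000124e+01, -2.44693816e+01,  7.18659908e-02,
        5.24919725e-02, -2.35393895e-05]), 'tool_pos': array([229.45640139, 471.83002084, 243.11674126]), 'tcp_rot': array([-3.14024132e+00, -2.14488248e-04,  2.68879865e+00]), 'contact_force': array([ 0.62469646,  0.56055134, -0.22787879]), 'moment': array([0.01761427, 0.01447727, 0.0107087 ]), 'finger_force': 0.0, 'grip_width': 91.98054124144437}
```

View pics/top0.png

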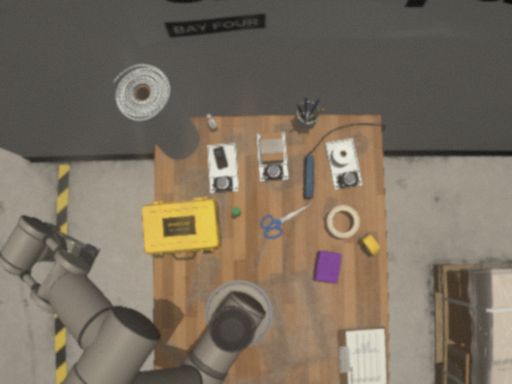

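View pics/side0.png

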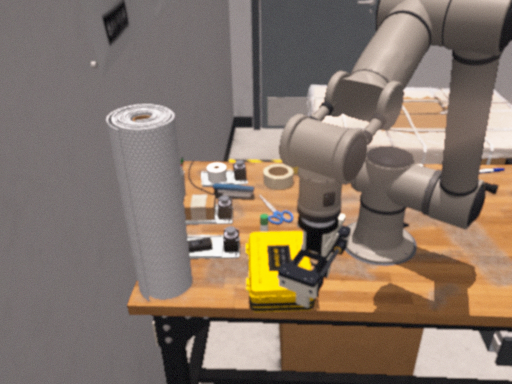

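Top view: the stands sit at battery (222,168), carton (272,158) and label roll (343,163), with grey caps near (223,183), (273,171) and (348,180). The bubble roll's foot is at about (180,138). The purple look-alike at (328,266) isn't on a stand. I'll take an enlarged crop to confirm.

```bash
python3 - <<'E'
import cv2
im=cv2.imread("pics/top0.png")
cv2.imwrite("pics/crop.png",cv2.resize(im[125:205,200:370],None,fx=4.7,fy=4.7,interpolation=cv2.INTER_CUBIC))
E
cat > h.py <<'E'
import numpy as np,cv2
def cam(bot,n):
    p=bot.camera_params(n);f=192/np.tan(np.radians(p["fovy"]/2))
    return np.array([[f,0,p["cx"]],[0,f,p["cy"]],[0,0,1]]),np.array(p["distortion"]),p["camera_from_world"]
def ray(bot,n,uv,z,c=None):
    K,d,T=c or cam(bot,n)
    q=cv2.undistortPoints(np.array([[uv]],float),K,d)[0,0]
    R,t=T[:3,:3],T[:3,3];o=-R.T@t;v=R.T@np.array([*q,1])
    return o+v*(z-o[2])/v[2]
def proj(bot,n,P,c=None):
    K,d,T=c or cam(bot,n)
    return cv2.projectPoints(np.array(P,float).reshape(-1,3),cv2.Rodrigues(T[:3,:3])[0],T[:3,3],K,d)[0][:,0]
E
```

```text
(no output)
```

View pics/crop.png

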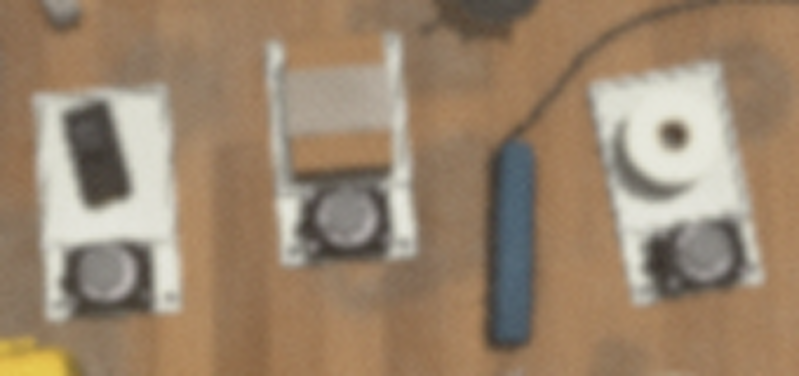

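Left to right, the crop shows the battery pack with its cap at (106,269), the taped brown carton with its cap at (346,214), and the white roll with its cap at (708,248). These match the descriptions. The blue stapler is at (512,240).

```bash
python3 - <<'E'
from plant import bot
from h import *
c=cam(bot,"top");u=lambda p:((p[0]+.5)/4.7-.5+200,(p[1]+.5)/4.7-.5+125)
for n,cap,k in(("bat",(106,269),[(34,92),(167,85),(181,310),(48,320)]),("car",(346,214),[(268,42),(400,35),(415,257),(282,265)]),("roll",(708,248),[(590,83),(718,63),(763,282),(635,303)])):
    C=ray(bot,"top",u(cap),72,c)
    Q=np.array([ray(bot,"top",u(p),6,c) for p in k])[:,:2]
    a=Q[:2].mean(0)-Q[2:].mean(0);L=np.linalg.norm(a);a/=L
    print(n,"cap",C.round(1),"from plate",(Q.mean(0)-60*a).round(1),"yaw",np.arctan2(a[1],a[0]).round(3),"L",L.round(0),"W",np.linalg.norm(Q[0]-Q[1]).round(0),"r",np.hypot(*C[:2]).round(0))
for p in [(180,138)]: print("bubble",ray(bot,"top",p,0,c))
for p in [(142,205),(217,200),(217,248),(148,255),(343,207),(343,237)]: print(ray(bot,"top",p,60,c).round(0))
E
```

```text
bat cap [446.4  46.1  72. ] from plate [448.4  48.2] yaw 0.061 L 173.0 W 101.0 r 449.0
car cap [ 483.6 -125.4   72. ] from plate [ 485.3 -126.7] yaw 0.047 L 171.0 W 100.0 r 500.0
roll cap [ 455.7 -384.1   72. ] from plate [ 457.7 -385.1] yaw 0.162 L 170.0 W 100.0 r 596.0
bubble [619.36744689 205.75205389   0.        ]
[373. 322.  60.]
[387.  65.  60.]
[226.  65.  60.]
[204. 299.  60.]
[ 357. -358.   60.]
[ 257. -355.   60.]
```

```bash
python3 -m pendant '[[[0.5,-1,0],[0,0,0.37],-1],[[0.5,-1,0],[0,0,0.37],-1],[[0.5,-1,0],[0,0,0.37],-1],[[0.5,-1,0],[0,0,0.37],-1],[[0.5,-1,0],[0,0,0.37],-1],[[0.5,-1,0],[0,0,0.37],-1],[[0.5,-1,0],[0,0,0.37],-1],[[0.5,-1,0],[0,0,0.37],-1],[[0.5,-1,0],[0,0,0.37],-1],[[0.5,-1,0],[0,0,0.37],-1]]'
```

```text
time: 0.93
tool_pos: [379.9, 170.5, 243.6]
tcp_rot: [3.142, -0.0, 3.135]
contact_force: [1.4, -0.1, -0.4]
grip_width: 29.7
finger_force: 0.0
```

```bash
python3 -m pendant '[[[0.1,-1,0],[0,0,0],-1],[[0.1,-1,0],[0,0,0],-1],[[0.1,-1,0],[0,0,0],-1],[[0.1,-1,0],[0,0,0],-1],[[0.1,-1,0],[0,0,0],-1],[[0.1,-1,0],[0,0,0],-1],[[0.1,-1,0],[0,0,0],-1],[[0.1,-1,0],[0,0,0],-1],[[0.1,-1,0],[0,0,0],-1],[[0.1,-1,0],[0,0,0],-1]]'
python3 -m pendant '[[[0.18,-1,-0.3],[0,0,0],-1],[[0.18,-1,-0.3],[0,0,0],-1],[[0.18,-1,-0.3],[0,0,0],-1],[[0.18,-1,-0.3],[0,0,0],-1],[[0.18,-1,-0.3],[0,0,0],-1],[[0.18,-1,-0.3],[0,0,0],-1],[[0.18,-1,-0.3],[0,0,0],-1],[[0.18,-1,-0.3],[0,0,0],-1],[[0,-0.4,-0.3],[0,0,0],-1],[[0,0,0],[0,0,0],-1]]'
python3 - <<'E'
from plant import bot
from h import *
print(bot.get_obs()["tool_pos"],bot.get_obs()["grip_width"],bot.get_obs()["joint_positions"])
c=cam(bot,"wrist");im=bot.capture("wrist")
for P in([456.5,-384.5,72],):
    q=proj(bot,"wrist",P,c)[0];print(q)
    if abs(q).max()<2000: cv2.drawMarker(im,tuple(int(v) for v in q),(0,0,255),0,12,1)
cv2.imwrite("pics/w1.png",im)
E
```

```text
time: 1.77
tool_pos: [409.3, -129.3, 243.6]
tcp_rot: [3.141, -0.0, 3.132]
contact_force: [0.7, 1.4, -0.4]
grip_width: 0.5
finger_force: 0.0
time: 2.6
tool_pos: [451.7, -381.5, 159.9]
tcp_rot: [3.139, -0.003, 3.13]
contact_force: [-0.7, -0.1, -0.2]
grip_width: 0.3
finger_force: 0.0
[ 451.69083305 -381.4936399   159.8767394 ] 0.33256712083998624 [-8.30765719e-01  5.38034153e-01  1.45087951e+00 -3.44761169e-04
  1.15642228e+00 -2.39005263e+00]
[256.34926896 212.75133621]
```

View pics/w1.png

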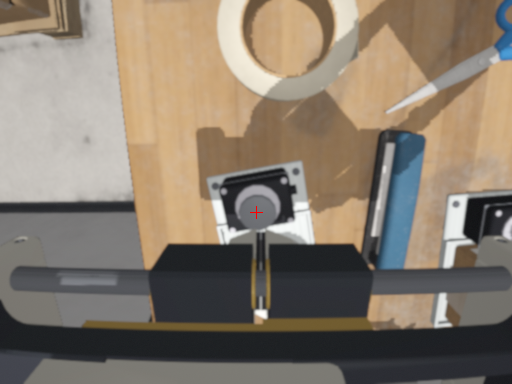

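The wrist view puts the predicted cap centre (256,213) on the grey cap of the label roll's stand. I'll go down in stages.

```bash
python3 -m pendant '[[[0.16,-0.1,-0.32],[0,0,0],-1],[[0,0,-0.32],[0,0,0],-1],[[0,0,-0.32],[0,0,0],-1],[[0,0,-0.32],[0,0,0],-1],[[0,0,-0.32],[0,0,0],-1],[[0,0,-0.32],[0,0,0],-1],[[0,0,-0.3],[0,0,0],-1],[[0,0,0],[0,0,0],-1],[[0,0,0],[0,0,0],-1],[[0,0,0],[0,0,0],-1]]'
python3 -m pendant '[[[0,0,-0.04],[0,0,0],-1],[[0,0,-0.04],[0,0,0],-1],[[0,0,-0.04],[0,0,0],-1],[[0,0,-0.04],[0,0,0],-1],[[0,0,-0.04],[0,0,0],-1],[[0,0,-0.04],[0,0,0],-1],[[0,0,-0.04],[0,0,0],-1],[[0,0,-0.04],[0,0,0],-1],[[0,0,-0.04],[0,0,0],-1],[[0,0,0],[0,0,0],-1]]'
```

```text
time: 3.48
tool_pos: [457.8, -383.1, 96.4]
tcp_rot: [-3.141, 0.0, 3.133]
contact_force: [0.3, 0.1, 0.9]
grip_width: 0.5
finger_force: 0.0
time: 4.32
tool_pos: [457.7, -382.9, 85.3]
tcp_rot: [-3.142, 0.0, 3.133]
contact_force: [-0.2, -0.1, 2.4]
grip_width: 0.7
finger_force: 1.1
```

```bash
python3 -m pendant '[[[0,0,-0.02],[0,0,0],-1],[[0,0,-0.02],[0,0,0],-1],[[0,0,-0.02],[0,0,0],-1],[[0,0,-0.02],[0,0,0],-1],[[0,0,-0.02],[0,0,0],-1],[[0,0,-0.02],[0,0,0],-1],[[0,0,-0.02],[0,0,0],-1],[[0,0,0],[0,0,0],-1],[[0,0,0],[0,0,0],-1],[[0,0,0],[0,0,0],-1]]'
```

```text
time: 5.15
tool_pos: [457.7, -382.9, 81.0]
tcp_rot: [3.141, 0.0, 3.133]
contact_force: [-0.7, 0.3, 1.4]
grip_width: 0.6
finger_force: 0.9
```

```bash
python3 -m pendant '[[[0,0,-0.01],[0,0,0],-1],[[0,0,-0.01],[0,0,0],-1],[[0,0,-0.01],[0,0,0],-1],[[0,0,-0.01],[0,0,0],-1],[[0,0,-0.01],[0,0,0],-1],[[0,0,-0.01],[0,0,0],-1],[[0,0,0],[0,0,0],-1],[[0,0,0],[0,0,0],-1],[[0,0,0],[0,0,0],-1],[[0,0,0],[0,0,0],-1]]'
```

```text
time: 5.98
tool_pos: [457.7, -382.9, 79.3]
tcp_rot: [3.141, 0.0, 3.133]
contact_force: [0.4, 0.6, 2.8]
grip_width: 0.4
finger_force: 1.2
```

```bash
python3 -m pendant '[[[0,0,0.9],[0,0,0],-1],[[0,0,0.9],[0,0,0],-1],[[0,0,0.9],[0,0,0],-1],[[0.13,1,0],[0,0,0],-1],[[0.13,1,0],[0,0,0],-1],[[0.13,1,0],[0,0,0],-1],[[0.13,1,0],[0,0,0],-1],[[0.13,1,0],[0,0,0],-1],[[0.13,1,0],[0,0,0],-1],[[0.13,1,0],[0,0,0],-1]]'
python3 -m pendant '[[[0,0.8,0],[0,0,0],-1],[[0,0.77,0],[0,0,0],-1],[[0,0,0],[0,0,0],-1],[[0,0,0],[0,0,0],-1],[[0,0,0],[0,0,0],-1],[[0,0,0],[0,0,0],-1],[[0,0,0],[0,0,0],-1],[[0,0,0],[0,0,0],-1],[[0,0,0],[0,0,0],-1],[[0,0,0],[0,0,0],-1]]'
python3 - <<'E'
from plant import bot
from h import *
c=cam(bot,"wrist");im=bot.capture("wrist")
for P in([484.5,-126,72],[457,-384.5,62],[447.4,47,72]):
    q=proj(bot,"wrist",P,c)[0];print(q);cv2.drawMarker(im,tuple(int(v) for v in q),(0,0,255),0,12,1)
cv2.imwrite("pics/w2.png",im)
E
```

```text
time: 6.82
tool_pos: [484.7, -171.3, 160.0]
tcp_rot: [3.141, -0.001, 3.133]
contact_force: [1.5, 0.3, -0.2]
grip_width: 0.5
finger_force: 0.0
time: 7.65
tool_pos: [484.9, -126.2, 160.3]
tcp_rot: [3.141, -0.0, 3.132]
contact_force: [-0.1, -0.0, -0.8]
grip_width: 0.4
finger_force: 0.0
[260.4142987  206.28916952]
[-25.51915834 175.19827892]
[471.70679037 161.31306509]
```

View pics/w2.png

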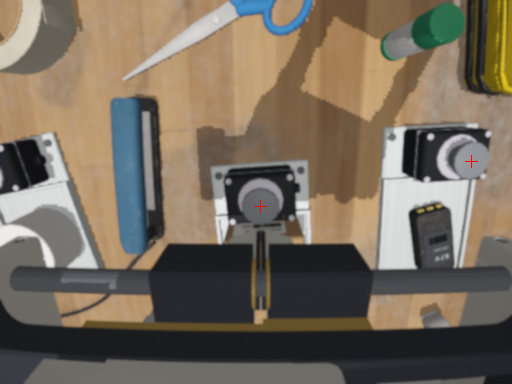

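The wrist view shows the carton's cap at (260,206), under its marker, and the battery's cap at (470,158), also matching. Now pressing the carton's button.

```bash
python3 -m pendant '[[[-0.03,0,-0.32],[0,0,0],-1],[[0,0,-0.32],[0,0,0],-1],[[0,0,-0.32],[0,0,0],-1],[[0,0,-0.32],[0,0,0],-1],[[0,0,-0.32],[0,0,0],-1],[[0,0,-0.32],[0,0,0],-1],[[0,0,-0.24],[0,0,0],-1],[[0,0,0],[0,0,0],-1],[[0,0,0],[0,0,0],-1],[[0,0,0],[0,0,0],-1]]'
python3 -m pendant '[[[0,0,-0.04],[0,0,0],-1],[[0,0,-0.04],[0,0,0],-1],[[0,0,-0.04],[0,0,0],-1],[[0,0,-0.04],[0,0,0],-1],[[0,0,-0.04],[0,0,0],-1],[[0,0,-0.04],[0,0,0],-1],[[0,0,-0.04],[0,0,0],-1],[[0,0,-0.04],[0,0,0],-1],[[0,0,-0.04],[0,0,0],-1],[[0,0,-0.04],[0,0,0],-1]]'
```

```text
time: 8.53
tool_pos: [484.3, -125.9, 95.8]
tcp_rot: [-3.141, 0.001, 3.133]
contact_force: [-0.1, -0.4, 0.7]
grip_width: 0.5
finger_force: 0.0
time: 9.37
tool_pos: [484.1, -125.8, 83.6]
tcp_rot: [3.142, 0.0, 3.133]
contact_force: [-0.8, 0.8, 3.8]
grip_width: 0.3
finger_force: 1.7
```

```bash
python3 -m pendant '[[[0,0,-0.02],[0,0,0],-1],[[0,0,-0.02],[0,0,0],-1],[[0,0,-0.02],[0,0,0],-1],[[0,0,-0.02],[0,0,0],-1],[[0,0,-0.02],[0,0,0],-1],[[0,0,-0.02],[0,0,0],-1],[[0,0,-0.02],[0,0,0],-1],[[0,0,0],[0,0,0],-1],[[0,0,0],[0,0,0],-1],[[0,0,0],[0,0,0],-1]]'
```

```text
time: 10.2
tool_pos: [484.1, -125.8, 79.3]
tcp_rot: [3.141, 0.0, 3.133]
contact_force: [0.2, 0.0, 1.0]
grip_width: 0.3
finger_force: 0.8
```

```bash
python3 -m pendant '[[[0,0,0.9],[0,0,0],-1],[[0,0,0.9],[0,0,0],-1],[[0,0,0.9],[0,0,0],-1],[[-0.21,0.96,0],[0,0,0],-1],[[-0.21,0.96,0],[0,0,0],-1],[[-0.21,0.96,0],[0,0,0],-1],[[-0.21,0.96,0],[0,0,0],-1],[[-0.21,0.96,0],[0,0,0],-1],[[-0.21,0.96,0],[0,0,0],-1],[[0,0,0],[0,0,0],-1]]'
python3 -m pendant '[[[0,0,-0.32],[0,0,0],-1],[[0,0,-0.32],[0,0,0],-1],[[0,0,-0.32],[0,0,0],-1],[[0,0,-0.32],[0,0,0],-1],[[0,0,-0.32],[0,0,0],-1],[[0,0,-0.32],[0,0,0],-1],[[0,0,-0.24],[0,0,0],-1],[[0,0,0],[0,0,0],-1],[[0,0,0],[0,0,0],-1],[[0,0,0],[0,0,0],-1]]'
```

```text
time: 11.03
tool_pos: [444.4, 50.8, 160.0]
tcp_rot: [3.14, -0.002, 3.136]
contact_force: [-0.5, -0.5, -0.6]
grip_width: 0.3
finger_force: 0.0
time: 11.87
tool_pos: [446.6, 46.9, 95.9]
tcp_rot: [3.142, 0.001, 3.133]
contact_force: [0.2, 0.0, 0.1]
grip_width: -0.0
finger_force: 0.0
```

```bash
python3 -m pendant '[[[0,0,-0.04],[0,0,0],-1],[[0,0,-0.04],[0,0,0],-1],[[0,0,-0.04],[0,0,0],-1],[[0,0,-0.04],[0,0,0],-1],[[0,0,-0.04],[0,0,0],-1],[[0,0,-0.04],[0,0,0],-1],[[0,0,-0.04],[0,0,0],-1],[[0,0,-0.04],[0,0,0],-1],[[0,0,-0.04],[0,0,0],-1],[[0,0,-0.04],[0,0,0],-1]]'
python3 -m pendant '[[[0,0,-0.02],[0,0,0],-1],[[0,0,-0.02],[0,0,0],-1],[[0,0,-0.02],[0,0,0],-1],[[0,0,-0.02],[0,0,0],-1],[[0,0,-0.02],[0,0,0],-1],[[0,0,-0.02],[0,0,0],-1],[[0,0,-0.02],[0,0,0],-1],[[0,0,0],[0,0,0],-1],[[0,0,0],[0,0,0],-1],[[0,0,0],[0,0,0],-1]]'
```

```text
time: 12.7
tool_pos: [446.3, 47.0, 83.5]
tcp_rot: [3.141, 0.0, 3.133]
contact_force: [-0.1, -0.2, 3.8]
grip_width: 0.9
finger_force: 1.7
time: 13.53
tool_pos: [446.3, 47.0, 79.3]
tcp_rot: [3.141, -0.0, 3.133]
contact_force: [-0.0, 0.5, 2.5]
grip_width: 0.4
finger_force: 0.8
```

Now I'll rise, back off over the middle and take a check picture.

```bash
python3 -m pendant '[[[0,0,0.9],[0,0,0],-1],[[0,0,0.9],[0,0,0],-1],[[0,0,0.9],[0,0,0],-1],[[0,0,0.9],[0,0,0],-1],[[0,-0.9,0.4],[0,0,0],-1],[[0,-0.9,0.4],[0,0,0],-1],[[0,-0.9,0.4],[0,0,0],-1],[[0,-0.9,0],[0,0,0],-1],[[0,0,0],[0,0,0],-1],[[0,0,0],[0,0,0],-1]]'
python3 - <<'E'
from plant import bot
import cv2
im=bot.capture("wrist");cv2.imwrite("pics/w3.png",im);print(bot.get_obs()["contact_force"])
E
```

```text
time: 14.37
tool_pos: [446.0, -61.8, 223.1]
tcp_rot: [3.141, -0.001, 3.13]
contact_force: [-0.4, 0.1, 0.3]
grip_width: 0.7
finger_force: 0.0
[0.22631339 0.33885259 0.38817247]
```

View pics/w3.png

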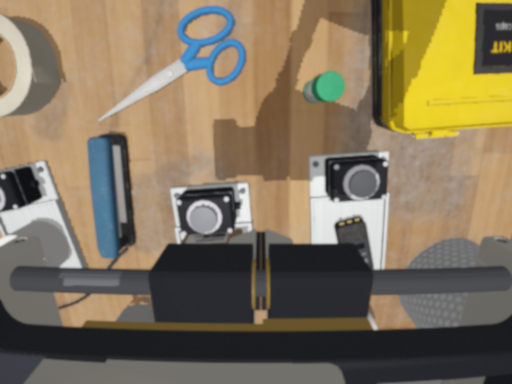

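The wrist view shows the carton cap (204,216) and battery cap (361,183) sunk in their collars. The goods are in place and the robot is clear of everything, so I'll hand in.

```bash
python3 -c "
from plant import bot
print(bot.close_job())"
```

```text
the job is handed in; nothing more can be done
None
```

I pressed the three buttons in order (label roll, carton, battery pack), each about 9.7 mm in by the tool height with no reading above 4 N, and handed the job in with the arm clear at about 14.4 s; the hand-in gave no verdict.

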